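# Find the half-nut whose comb meshes with the vise spindle

## Task

Two vise spindles are clamped in the V-rest, and one of the three half-nuts standing on the bench belongs to the spindle nearer the robot. Find it by trying them on the thread, pressing only lightly and feeling along it for the place where the teeth drop in; leave the one that sinks fully home standing in mesh there, with the others upright on the bench.

Things in the scene. Friction and masses are not known exactly. Their poses are not given: they have to be found in the camera images.
- v_rest: Dark steel base plate 98 x 132 mm, 10 mm thick, with a notched upright across each end, carrying two spindles side by side, 47 mm apart (own x), axes along own y, 42 mm above its underside. Fixed. Origin: centre of the underside; own -x is the side nearer the robot.
- front_axis (a point): The point on the axis of the front spindle (the one nearer the robot), midway between its straps. Own y along the axis, z up. The crests' tops lie 20 mm above it. The hold-down straps and their screws begin 54 mm from it along y and reach 21 mm above the axis. A half-nut within 8 mm of it along y lies wholly on thread.
- spindle_a: Vise spindle, steel: crests 40 mm across, trapezoidal thread 4 mm deep, exposed thread 80 mm long, oiled. Origin: on its axis (own y), midway between its hold-down straps. spindle_a and spindle_b differ in pitch (8 to 12 mm, not told) and may be in front or behind. The bar lies up to 6 mm off centre along its axis, so where its crests are must be felt.
- spindle_b: As spindle_a, but of a different pitch. On either, the matching comb has about 1.2 mm of play along the axis in full mesh and its tapered teeth start to drop in within 1.5 mm of the right place, which comes once every pitch. Clamped: it does not move when pressed lightly.
- half_nut_a: Dark steel half-nut: saddle block 52 mm long (own y), 40 mm wide (x), 17.5 mm high; on top in the middle a lifting lug to grip, 16 mm across x, 30 mm along y, top 50 mm above the underside. Hollow underside of 20 mm radius with a comb of 6 teeth, pitch 8 mm, 3.7 mm deep. About 220 g. Origin: centre of the underside. Fully meshed, the origin is 12.5 mm above the spindle axis; riding on the crests, about 16 mm.
- half_nut_b: As half_nut_a, but 5 teeth of 10 mm pitch.
- half_nut_c: As half_nut_a, but 4 teeth of 12 mm pitch.
- hex_key: Black hex key, 94 mm, lying. Leave alone.
- marker: Marker pen, 136 mm, lying. Leave alone.
- oil_bottle: Squeeze bottle with a nozzle, 152 mm high, standing. Leave alone.
- bb_shell: Short steel tube standing on end, 40 mm wide, 68 mm high. Leave alone.
There are look-alikes about, which are no part of the job. What is shaped like the half_nut_b but orange is not meant.

How it is judged:
By the outcome, as a careful person would: the job done as asked, in the order asked, and still so for the second after the job is handed in, with the robot touching nothing.
It also fails if it takes over 72 s, if anything falls off the work surface, if the arm or the gripper's body presses on something with over 40 N, if the wrist force passes 120 N, or if a joint passes its speed limit or range.

## Robot

A 7-joint arm with a two-finger parallel gripper is mounted at the origin on the work surface; the furniture and walls round the work are solid. World frame = base frame: x ahead of the robot, y to its left, z up, the work surface at z = 0. Lengths are in m, angles in rad, forces in N, time in s.
With the tool pointing down it reaches from about 0.4 to 0.85 m from the base axis. Payload 10.4 kg.
Tool frame: the origin (TCP) lies midway between the tips of the shut fingers; the grasp point (between the pads) lies 19 mm behind it; z points along the fingers, y is the line along which they close (so a half turn about z gives the same grasp; the last joint's range is limited). The gripper opens to 87 mm and grips with 3 to 60 N. Pads are 19 mm wide; open, the fingers measure 117 mm over their backs; the gripper's body (75 mm by 190 mm) begins 51 mm behind the grasp point.
Start: joints at [-0.023, 0.332, -0.065, 1.46, 0.022, 1.35, -0.088], TCP at [0.625, 0, 0.223] pointing down, gripper open.
Joint ranges: [-2.6, 2.6], [-0.5, 2.12], [-1.47, 1.34], [0.16, 2.42], [-1.27, 4.41], [0.06, 2.06], [-2.6, 2.6]. Speed limits (rad/s): [2.22, 2.22, 2.79, 2.79, 3.14, 3.14, 3.14].

## Interface

Orientations are given as a unit quaternion [x, y, z, w].
In Python, from bench import sensors, eyes, order gives the robot as it stands.
- The arm moves only by the tool arm_command, never from a script. Its argument "steps" is a list of rows, each an object with "rot": the turn, a rotation vector about the world's x, y, z in degrees, a list of three; "slide": the shift along the world's x, y, z in m, a list of three; "grip": the opening, from 0 (shut) to 1 (fully open). A call has exactly 8 rows; each row shifts and turns the commanded pose from where the row before left it; what a row does not reach is not made up. A row lasts 1/8 s, in which the tool goes at most 62.5 mm and 10.7 degrees, less where a joint would pass 70% of its speed; a pose out of reach is approached as far as the arm can. A call with a gripper value outside its range is refused whole. The fingers move at their own pace and stop on an object; "newtons" is the grip in N (left out, the last holds). Time passes only in rows, so rows that do not move let the fingers close, or fill a call up. It gives the time, the measured TCP pose, the force, the opening and the grip force at its end, in the units of the state.
- sensors.read_state(): the state, without advancing time (a new reading comes with each control period).
- eyes.camera(name): name is "scene" or "side" or "wrist"; returns a dict with "pixels" (400x640x3 uint8, red, green, blue), "intrinsics" (3x3 intrinsics, pixels), "k1" (the pictures are not rectified: a ray, as slopes to the right and down, at radius r is drawn at 1 + k1 r^2 times it, then the intrinsics apply), "pose" (4x4, takes a point from camera to world coordinates). Camera axes: x right, y down, z forward; pixel columns grow to the right and rows downward; lengths in m; the calibration is good to about 2 mm. A picture is of the moment at which its call begins. There is no depth.
- order.close_job(): hands the job in; it is judged then, once.
Trained networks look in a picture, given as the dict that the camera call returned (one of the last four; its "shot" number tells which), for a name from the list of things; names that differ only in an ending like _2 or _b are one class to them, and where a whole thing is asked for, a point or a joint stands for the part that bears it (a point fixed in the world has none). Each returns a list of dicts, best first, with "conf" (0 to 1); they miss things now and then, are a little off and sometimes report something else, mostly with a low value. They report only what shows in the picture. A call takes as long as a camera call. They do not tell look-alikes from the thing itself.
- eyes.look_for(name, picture): "bbox" ([left, top, right, bottom] in pixels, round what is visible of it).
The state is a dict: "time": time; "joint_positions": joint angles; "joint_vel": joint speeds; "joint_torque": joint torques, N m; "ee_pos": TCP position; "eef_rot": TCP orientation; "ft_force": force on the tool from outside, world axes, zero at the start; "torque": the same for the moment, N m; "width": finger opening in m; "grip_force": force on a finger pad.
Only numpy, scipy, OpenCV 4.12 (cv2) and the standard library are available. Lean on these libraries where they do the work, as an engineer would, in place of code of your own. Each camera call takes 0.05 s, during which the arm holds its last target. There are 200 camera calls.

## Working session

There is one attempt and no reset: what is moved stays moved. The work goes in short steps, Python scripts to look and compute and a tool call to move; the robot and the scene stay as the last step left them, time stands still between calls to the robot, and variables do not carry over. Pictures are saved under pics/ and viewed, at most 10 in all, crops included, and the job is handed in when it is done.

Besides the shell and the picture viewer there is one more tool, called as name([rows], argument=value, ...), one row to a line, values as JSON. arm_command: Moves the arm, as the interface text tells. Its arguments: {"type":"object","properties":{"steps":{"type":"array","items":{"type":"object","properties":{"rot":{"type":"array","items":{"type":"number"}},"slide":{"type":"array","items":{"type":"number"}},"grip":{"type":"number"}}}},"newtons":{"type":"number"}},"required":["steps"]}

```bash
mkdir -p pics; ls; cat > h.py <<'E'
import numpy as np, cv2
from bench import sensors, eyes, order
def snap(n,f=None):
    p=eyes.camera(n)
    if f: cv2.imwrite(f'pics/{f}.png',cv2.cvtColor(p['pixels'],cv2.COLOR_RGB2BGR))
    return p
def ray(p,u,v):
    K=np.array(p['intrinsics']);d=np.array([(u-K[0,2])/K[0,0],(v-K[1,2])/K[1,1]])
    s=d.copy()
    for _ in range(20): s=d/(1+p['k1']*(s@s))
    T=np.array(p['pose']);return T[:3,3],T[:3,:3]@np.array([s[0],s[1],1])
def atz(p,u,v,z):
    o,d=ray(p,u,v);return o+d*(z-o[2])/d[2]
def tri(p,a,q,b):
    o1,d1=ray(p,*a);o2,d2=ray(q,*b)
    s=np.linalg.lstsq(np.c_[d1,-d2],o2-o1,rcond=None)[0]
    x,y=o1+s[0]*d1,o2+s[1]*d2;return (x+y)/2,np.linalg.norm(x-y)
def proj(p,X):
    T=np.array(p['pose']);c=T[:3,:3].T@(np.array(X)-T[:3,3]);s=c[:2]/c[2];s=s*(1+p['k1']*(s@s))
    K=np.array(p['intrinsics']);return [K[0,0]*s[0]+K[0,2],K[1,1]*s[1]+K[1,2]]
E
python3 - <<'E'
from h import *
for c in ['scene','side','wrist']:
    p=snap(c,c+'0'); print(c,np.round(np.array(p['pose'])[:3,3],3),p['k1'])
    for n in ['half_nut_a','v_rest','spindle_a','oil_bottle','bb_shell','marker','hex_key']:
        print(n,[(np.round(d['bbox']).astype(int).tolist(),round(d['conf'],2)) for d in eyes.look_for(n,p)])
print(sensors.read_state())
E
```

```text
pics
scene [ 0.023 -0.666  0.666] 0.017119424574606083
half_nut_a [([306, 246, 331, 280], 0.95), ([343, 258, 361, 289], 0.86), ([297, 124, 314, 144], 0.73), ([362, 238, 394, 266], 0.7), ([315, 188, 372, 246], 0.31)]
v_rest [([312, 191, 372, 244], 0.73)]
spindle_a [([333, 176, 375, 226], 0.87), ([314, 182, 352, 233], 0.82)]
oil_bottle [([396, 268, 430, 324], 0.57)]
bb_shell [([329, 284, 351, 322], 0.93)]
marker [([355, 278, 388, 334], 0.69), ([313, 190, 371, 243], 0.33)]
hex_key [([279, 250, 306, 285], 0.67)]
side [0.096 0.791 0.91 ] -0.09583756226433729
half_nut_a [([355, 185, 375, 209], 0.68), ([327, 169, 342, 186], 0.65), ([216, 260, 236, 279], 0.62), ([349, 175, 367, 194], 0.58)]
v_rest [([292, 195, 339, 224], 0.68)]
spindle_a [([294, 184, 338, 224], 0.95), ([285, 179, 325, 219], 0.77)]
oil_bottle [([353, 126, 368, 170], 0.7)]
bb_shell [([374, 162, 394, 189], 0.81)]
marker []
hex_key [([370, 203, 383, 221], 0.39)]
wrist [0.625 0.071 0.385] -0.01194657239577794
half_nut_a [([263, 70, 302, 122], 0.58)]
v_rest [([229, 279, 247, 319], 0.92)]
spindle_a [([211, 298, 238, 321], 0.66)]
oil_bottle []
bb_shell []
marker []
hex_key [([229, 284, 247, 320], 0.58)]
{'time': 1.2, 'joint_positions': array([-0.0226092 ,  0.33215424, -0.06468985,  1.46007669,  0.0215672 ,
        1.34987383, -0.08852092]), 'joint_vel': array([-0.00030017,  0.00102221,  0.00089838, -0.00122092,  0.0028631 ,
       -0.00106479,  0.00084217]), 'joint_torque': array([ 2.03605443e-03, -6.23042893e+01,  2.60168931e-02, -3.90124190e+01,
       -6.08836021e-02,  3.14145873e-02, -5.93243112e-05]), 'ee_pos': array([6.25042366e-01, 3.07289795e-05, 2.22615226e-01]), 'eef_rot': array([7.07115881e-01, 7.07097675e-01, 8.19557076e-05, 4.43896400e-05]), 'ft_force': array([-0.03966439, -0.3858105 ,  0.0307524 ]), 'torque': array([ 0.01795119,  0.05155394, -0.00543973]), 'grip_force': 0.0, 'width': 0.0871320510493644}
```

```bash
python3 - <<'E'
import cv2,numpy as np
a=cv2.imread('pics/scene0.png')[110:340,265:445];b=cv2.imread('pics/side0.png')[120:290,205:405]
cv2.imwrite('pics/a.png',cv2.resize(a,None,fx=2.6,fy=2.6,interpolation=3))
cv2.imwrite('pics/b.png',cv2.resize(b,None,fx=3.5,fy=3.5,interpolation=3))
E
```

```text
(no output)
```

View pics/a.png

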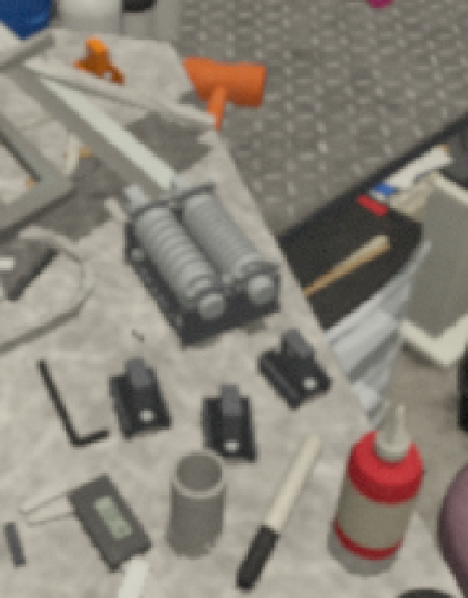

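View pics/b.png

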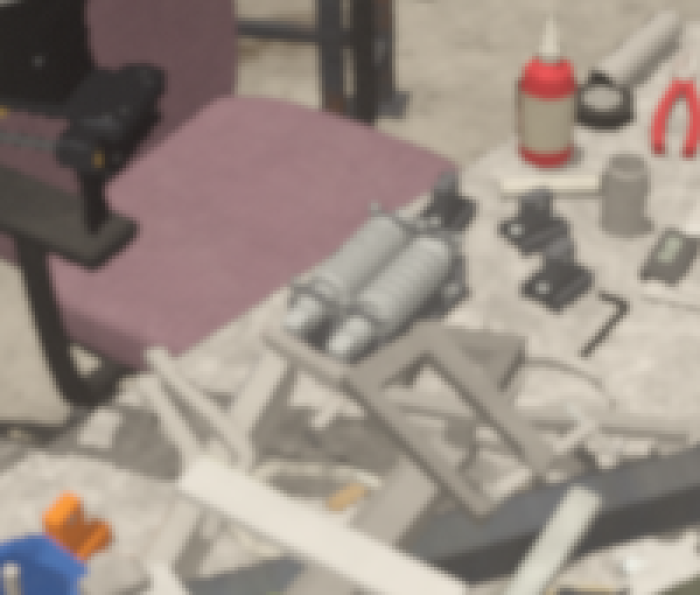

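View pics/wrist0.png

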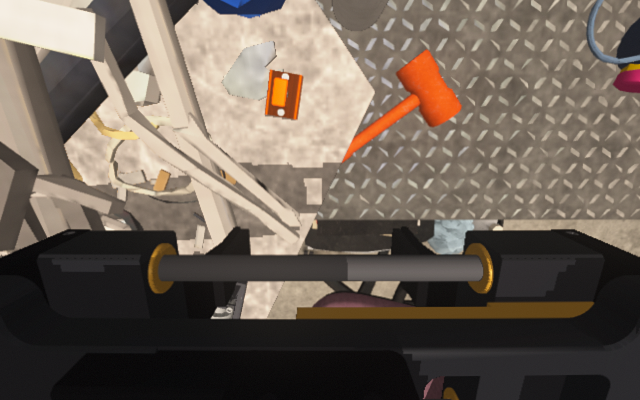

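The scene picture shows three dark half-nuts at full-picture (318,263), (352,273), (378,252). The orange look-alike is at (305,134) and not meant. The rest with two spindles is at (342,217). Now triangulating.

```bash
python3 - <<'E'
from h import *
p=snap('scene');q=snap('side')
s=lambda x,y:(265+x/2.6,110+y/2.6); t=lambda x,y:(205+x/3.5,120+y/3.5)
# lug-top centres / ends
for n,a,b in [('n1lug',s(137,366),t(562,238)),('n2lug',s(229,394),t(537,196)),('n3lug',s(294,344),t(445,183)),
  ('front near end',s(212,303),t(440,245)),('front far end',s(147,207),t(345,340)),('back far',s(190,192),t(303,320)),('shell',s(198,462),t(629,162)),('bottle tip',s(400,408),t(548,20))]:
    X,e=tri(p,a,q,b);print(n,np.round(X,3),round(e,4))
for n,a in [('n1',s(141,432)),('n2',s(230,455)),('n3',s(298,400))]: print(n,np.round(atz(p,*a,0),3))
for n,a in [('rest corners',(185,342)),('',(280,302)),('',(128,255))]: print(n,np.round(atz(p,*s(*a),0),3))
E
```

```text
n1lug [ 0.316 -0.288  0.056] 0.0027
n2lug [ 0.354 -0.351  0.047] 0.0063
n3lug [ 0.434 -0.347  0.045] 0.0003
front near end [ 0.415 -0.268  0.04 ] 0.0025
front far end [ 0.454 -0.135  0.036] 0.0034
back far [ 0.495 -0.148  0.037] 0.0074
shell [ 0.284 -0.391  0.071] 0.0075
bottle tip [ 0.379 -0.48   0.145] 0.0025
n1 [ 0.304 -0.307  0.   ]
n2 [ 0.343 -0.37   0.   ]
n3 [ 0.423 -0.368  0.   ]
rest corners [ 0.393 -0.26   0.   ]
 [ 0.49  -0.282  0.   ]
 [ 0.423 -0.144  0.   ]
```

```bash
python3 - <<'E'
from h import *
p=snap('wrist')
print(np.round(p['pose'],3).tolist())
for uv in [(320,40),(320,130),(320,215),(100,130),(540,130)]: print(uv,np.round(atz(p,*uv,0.03),3))
E
```

```text
[[1.0, -0.0, 0.0, 0.625], [-0.0, -0.965, -0.262, 0.071], [0.0, 0.262, -0.965, 0.385], [0.0, 0.0, 0.0, 1.0]]
(320, 40) [0.625 0.161 0.03 ]
(320, 130) [0.625 0.062 0.03 ]
(320, 215) [ 0.625 -0.046  0.03 ]
(100, 130) [0.356 0.063 0.03 ]
(540, 130) [0.893 0.063 0.03 ]
```

arm_command([
  {"slide": [-0.03,-0.045,0.002]},
  {"slide": [-0.03,-0.045,0.002]},
  {"slide": [-0.03,-0.045,0.002]},
  {"slide": [-0.03,-0.045,0.002]},
  {"slide": [-0.03,-0.045,0.002]},
  {"slide": [-0.03,-0.045,0]},
  {"slide": [-0.03,-0.045,0]},
  {"slide": [-0.025,-0.045,0]},
])

```text
schema error: expected keys rot, slide, grip
```

```bash
python3 - <<'E'
from h import *
p=snap('wrist','w1');s=sensors.read_state();print(s['time'],s['ee_pos'],s['eef_rot'],s['joint_positions'])
import pickle;pickle.dump(p,open('w1.pkl','wb'))
for n in ['half_nut_a','spindle_a','v_rest']:
    print(n,[(np.round(d['bbox']).astype(int).tolist(),round(d['conf'],2)) for d in eyes.look_for(n,p)])
E
```

```text
1.4 [6.25037673e-01 1.48523475e-05 2.22611135e-01] [7.07101365e-01 7.07112193e-01 4.98557761e-05 5.46730289e-05] [-0.02261058  0.3321701  -0.06469857  1.4600646   0.02162952  1.34990631
 -0.08850288]
half_nut_a [([263, 72, 298, 119], 0.67), ([211, 300, 238, 318], 0.17)]
spindle_a [([214, 300, 237, 321], 0.77)]
v_rest [([232, 282, 244, 319], 0.61)]
```

View pics/w1.png

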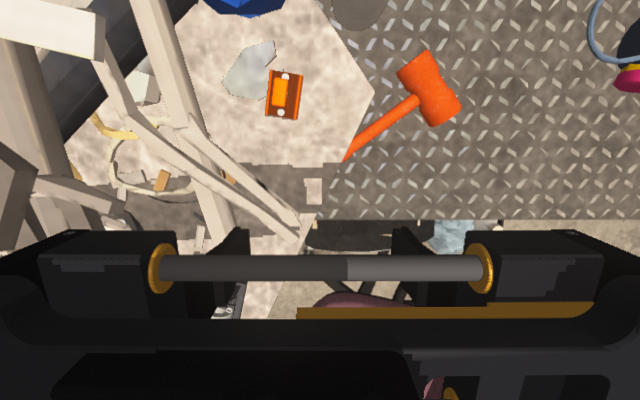

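The arm did not move because the call was refused (rows need all three keys), so the picture is unchanged. I will send it again with full rows.

arm_command([
  {"rot": [0,0,0],"slide": [-0.03,-0.045,0.002],"grip": 1},
  {"rot": [0,0,0],"slide": [-0.03,-0.045,0.002],"grip": 1},
  {"rot": [0,0,0],"slide": [-0.03,-0.045,0.002],"grip": 1},
  {"rot": [0,0,0],"slide": [-0.03,-0.045,0.002],"grip": 1},
  {"rot": [0,0,0],"slide": [-0.03,-0.045,0.002],"grip": 1},
  {"rot": [0,0,0],"slide": [-0.03,-0.045,0],"grip": 1},
  {"rot": [0,0,0],"slide": [-0.03,-0.045,0],"grip": 1},
  {"rot": [0,0,0],"slide": [-0.025,-0.045,0],"grip": 1},
])

```text
time: 2.55
ee_pos: [0.3888, -0.3614, 0.233]
eef_rot: [0.707, 0.707, 0.0, 0.0]
ft_force: [0.4, -0.7, 0.7]
width: 0.087
grip_force: 0.0
```

```bash
python3 - <<'E'
from h import *
p=snap('wrist','w2');s=sensors.read_state();print(s['time'],s['ee_pos'],s['eef_rot'],s['joint_positions'])
import pickle;pickle.dump(p,open('w2.pkl','wb'))
for n in ['half_nut_a','spindle_a','v_rest']:
    print(n,[(np.round(d['bbox']).astype(int).tolist(),round(d['conf'],2)) for d in eyes.look_for(n,p)])
E
```

```text
2.6 [ 0.38402214 -0.36783042  0.23298955] [ 0.70996948  0.70423049 -0.00147111  0.00077082] [ 0.46204764  0.11434597  0.23257557  1.70619766 -0.02395613  1.32291829
  0.69088952]
half_nut_a [([270, 146, 318, 194], 0.87), ([337, 146, 371, 190], 0.74), ([247, 96, 285, 147], 0.62)]
spindle_a [([365, 0, 439, 128], 0.84), ([323, 0, 384, 110], 0.77), ([272, 150, 315, 194], 0.16)]
v_rest [([318, 0, 432, 121], 0.91), ([247, 205, 330, 242], 0.65)]
```

View pics/w2.png

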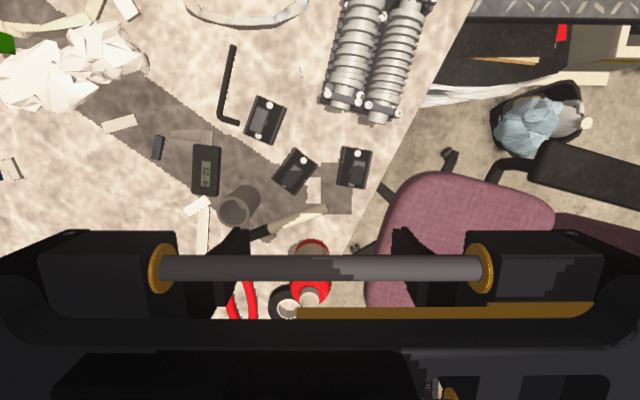

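The wrist view shows nuts at (264,121), (294,171) and (354,167), with the front spindle at (355,50) and the rear at (400,60). The hex key is at (230,85) and the shell at (238,207). I'll check a close crop.

```bash
python3 - <<'E'
import cv2
a=cv2.imread('pics/w2.png')[0:200,235:445]
cv2.imwrite('pics/c.png',cv2.resize(a,None,fx=3,fy=3,interpolation=cv2.INTER_CUBIC))
E
```

```text
(no output)
```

View pics/c.png

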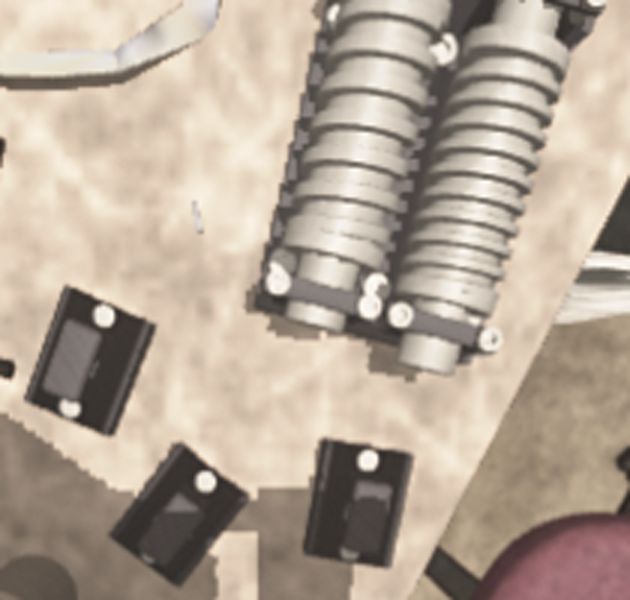

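The crop shows all three dark steel nuts upright, with lugs at crop (73,358), (178,518) and (370,512). The front spindle is visibly coarser than the rear. I'll take a second wrist view closer to the spindle.

arm_command([
  {"rot": [0,0,0],"slide": [0.012,0.01,-0.003],"grip": 1},
  {"rot": [0,0,0],"slide": [0.012,0.01,-0.003],"grip": 1},
  {"rot": [0,0,0],"slide": [0.012,0.01,-0.003],"grip": 1},
  {"rot": [0,0,0],"slide": [0.012,0.01,-0.003],"grip": 1},
  {"rot": [0,0,0],"slide": [0,0,0],"grip": 1},
  {"rot": [0,0,0],"slide": [0,0,0],"grip": 1},
  {"rot": [0,0,0],"slide": [0,0,0],"grip": 1},
  {"rot": [0,0,0],"slide": [0,0,0],"grip": 1},
])

```text
time: 3.75
ee_pos: [0.4377, -0.3204, 0.2207]
eef_rot: [0.707, 0.707, 0.0, 0.0]
ft_force: [-0.7, 0.0, 0.6]
width: 0.0872
grip_force: 0.0
```

```bash
python3 - <<'E'
from h import *
p=snap('wrist','w3');s=sensors.read_state();print(s['time'],s['ee_pos'],s['eef_rot'])
import pickle;pickle.dump(p,open('w3.pkl','wb'))
for n in ['half_nut_a','spindle_a','v_rest']:
    print(n,[(np.round(d['bbox']).astype(int).tolist(),round(d['conf'],2)) for d in eyes.look_for(n,p)])
a=cv2.imread('pics/w3.png')[0:240,190:430]
cv2.imwrite('pics/d.png',cv2.resize(a,None,fx=2.5,fy=2.5,interpolation=cv2.INTER_CUBIC))
E
```

```text
3.8 [ 0.43778388 -0.32030907  0.22070924] [7.07338069e-01 7.06875402e-01 5.42471463e-05 1.42726383e-04]
half_nut_a [([205, 130, 248, 179], 0.84), ([235, 178, 281, 226], 0.79), ([301, 177, 335, 221], 0.72)]
spindle_a [([323, 0, 391, 164], 0.92), ([280, 1, 350, 148], 0.56)]
v_rest [([284, 20, 388, 145], 0.92)]
```

View pics/d.png

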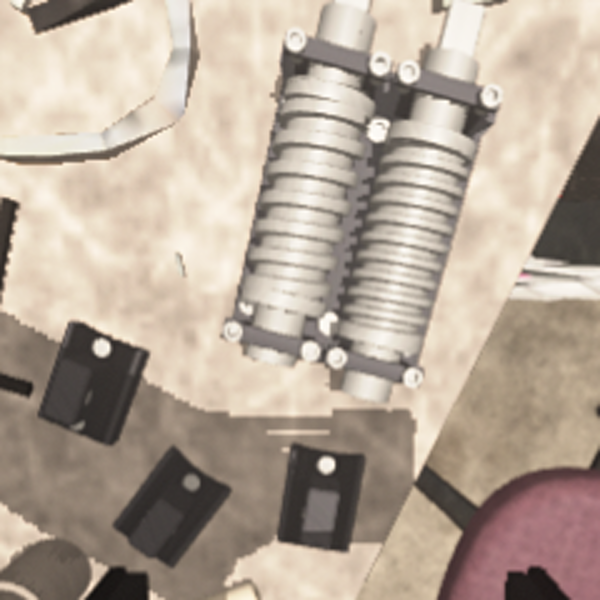

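Picture d shows front strap screws at crop (295,40), (379,65), (233,330), (311,351). Nut lugs are at (67,392), (158,523) and (321,512), with nut end dots at (101,348), (192,482) and (326,465).

```bash
python3 - <<'E'
from h import *
import pickle
w2=pickle.load(open('w2.pkl','rb'));w3=pickle.load(open('w3.pkl','rb'))
a=lambda x,y:(235+x/3,y/3); b=lambda x,y:(190+x/2.5,y/2.5)
for n,u,v in [('screwR',(372,292),(311,351)),('screwL',(277,278),(233,330)),('farR',(443,48),(379,65)),('rearR',(490,339),(413,377)),
 ('n1 lug',(73,358),(67,392)),('n2 lug',(176,510),(158,523)),('n3 lug',(370,492),(321,512)),
 ('n1dot',(103,316),(101,348)),('n2dot',(206,482),(192,482)),('n3dot',(368,460),(326,465))]:
    X,e=tri(w2,a(*u),w3,b(*v));print(n,np.round(X,4),round(e,4))
P=[atz(w3,*b(*q),.063) for q in [(295,40),(379,65),(233,330),(311,351)]]
print('screws',np.round(P,4).tolist(),np.round(np.mean(P,0),4))
d=(P[0]+P[1]-P[2]-P[3])[:2];print('yaw',np.degrees(np.arctan2(-d[0],d[1])),np.linalg.norm(d)/2)
R=[atz(w3,*b(*q),.063) for q in [(409,71),(490,96),(337,358),(413,377)]];print('rear-front',np.mean(R,0)-np.mean(P,0))
# nut yaw from saddle top corners (z .0175): listed TL,TR,BR,BL in d.png
for n,c in [('n1',[(75,323),(148,353),(112,444),(40,413)]),('n2',[(176,448),(230,490),(172,567),(115,525)]),('n3',[(292,444),(364,456),(347,550),(278,538)])]:
    C=np.array([atz(w3,*b(*q),.010)[:2] for q in c]);d=C[0]+C[1]-C[2]-C[3]
    print(n,C.mean(0).round(4),'yaw',np.degrees(np.arctan2(-d[0],d[1])).round(1),'len',np.linalg.norm(d)/2,'wid',np.linalg.norm(C[1]+C[2]-C[0]-C[3])/2)
for n,q in [('n1',(67,392)),('n2',(158,523)),('n3',(321,512))]: print(n,'lug@.05',atz(w3,*b(*q),.05).round(4))
# crest spacing
img=w3['pixels'].astype(float).mean(2)
ax=np.mean(P,0);ax[2]=.062
dy=(P[0]+P[1]-P[2]-P[3]);dy/=np.linalg.norm(dy);
for nm,c in [('front',ax),('rear',ax+np.mean(R,0)-np.mean(P,0))]:
    t=np.arange(-.038,.038,.0005);s=0
    for off in (-.006,-.003,0,.003):
        n=np.array([dy[1],-dy[0],0]);s=s+np.array([img[int(round(v)),int(round(u))] for u,v in [proj(w3,c+k*dy+off*n) for k in t]])
    s=s-np.convolve(s,np.ones(24)/24,'same');per=np.arange(.006,.014,.001)
    print(nm,[(round(p*1e3),int(abs((s*np.exp(2j*np.pi*t/p)).sum()))) for p in per])
E
```

```text
screwR [ 0.4305 -0.266   0.0808] 0.0033
screwL [ 0.3969 -0.2589  0.0634] 0.0008
farR [ 0.4671 -0.1452 -0.0166] 0.0253
rearR [ 0.4769 -0.2799  0.0609] 0.0001
n1 lug [ 0.319  -0.2868  0.0559] 0.0004
n2 lug [ 0.3593 -0.3444  0.0697] 0.0033
n3 lug [ 0.4338 -0.3374  0.0736] 0.0049
n1dot [ 0.3247 -0.2693  0.0181] 0.0
n2dot [ 0.3668 -0.3393  0.0162] 0.0001
n3dot [ 0.4379 -0.3293  0.0199] 0.0
screws [[0.4257, -0.1466, 0.063], [0.4593, -0.1555, 0.063], [0.3972, -0.2592, 0.063], [0.4313, -0.2683, 0.063]] [ 0.4284 -0.2074  0.063 ]
yaw -14.0675023038314 0.11620904562776345
rear-front [ 0.04548509 -0.01146464  0.        ]
n1 [ 0.3169 -0.2882] yaw -25.7 len 0.051915500468639623 wid 0.03981328718920182
n2 [ 0.3545 -0.3555] yaw -38.7 len 0.05590080793938898 wid 0.03750065419362043
n3 [ 0.4347 -0.3497] yaw -9.2 len 0.053518317286254814 wid 0.038842063563519026
n1 lug@.05 [ 0.317  -0.2877  0.05  ]
n2 lug@.05 [ 0.3556 -0.3516  0.05  ]
n3 lug@.05 [ 0.4354 -0.3461  0.05  ]
front [(6, 5987), (7, 914), (8, 2963), (9, 3373), (10, 2382), (11, 4477), (12, 3112), (13, 4283)]
rear [(6, 1712), (7, 1573), (8, 8011), (9, 961), (10, 2110), (11, 1778), (12, 2954), (13, 1433)]
```

arm_command([
  {"rot": [0,0,-4.6],"slide": [-0.002,-0.014,-0.045],"grip": 0.45},
  {"rot": [0,0,-4.6],"slide": [-0.001,-0.014,-0.045],"grip": 0.45},
  {"rot": [0,0,0],"slide": [0,0,-0.045],"grip": 0.45},
  {"rot": [0,0,0],"slide": [0,0,-0.04],"grip": 0.45},
  {"rot": [0,0,0],"slide": [0,0,-0.015],"grip": 0.45},
  {"rot": [0,0,0],"slide": [0,0,-0.008],"grip": 0.45},
  {"rot": [0,0,0],"slide": [0,0,0],"grip": 0.0},
  {"rot": [0,0,0],"slide": [0,0,0],"grip": 0.0},
], newtons=30)

```text
time: 4.95
ee_pos: [0.4358, -0.3485, 0.0239]
eef_rot: [0.762, 0.648, 0.0, 0.001]
ft_force: [0.1, 0.0, 0.4]
width: 0.0266
grip_force: 0.0
```

arm_command([
  {"rot": [0,0,0],"slide": [0,0,0],"grip": 0},
  {"rot": [0,0,0],"slide": [0,0,0],"grip": 0},
  {"rot": [0,0,0],"slide": [0,0,0],"grip": 0},
  {"rot": [0,0,0],"slide": [0,0,0.04],"grip": 0},
  {"rot": [0,0,-1.5],"slide": [-0.001,0.01,0.05],"grip": 0},
  {"rot": [0,0,-1.5],"slide": [-0.002,0.035,0.005],"grip": 0},
  {"rot": [0,0,-1.5],"slide": [-0.003,0.045,0],"grip": 0},
  {"rot": [0,0,-0.4],"slide": [-0.003,0.044,0],"grip": 0},
], newtons=30)

```text
time: 5.95
ee_pos: [0.4257, -0.2126, 0.1176]
eef_rot: [0.789, 0.615, 0.0, 0.0]
ft_force: [1.7, 0.4, -1.6]
width: 0.0159
grip_force: 30.0
```

```bash
python3 - <<'E'
from h import *
s=sensors.read_state();print({k:np.round(s[k],4) for k in('time','ee_pos','eef_rot','ft_force','torque','width','grip_force')})
E
```

```text
{'time': np.float64(5.95), 'ee_pos': array([ 0.4257, -0.2126,  0.1176]), 'eef_rot': array([7.887e-01, 6.147e-01, 1.000e-04, 1.000e-04]), 'ft_force': array([ 1.7125,  0.3851, -1.5676]), 'torque': array([ 0.0713, -0.0418, -0.0503]), 'width': np.float64(0.0159), 'grip_force': np.float64(29.9986)}
```

arm_command([
  {"rot": [0,0,0],"slide": [0,0,-0.015],"grip": 0},
  {"rot": [0,0,0],"slide": [0,0,-0.012],"grip": 0},
  {"rot": [0,0,0],"slide": [0,0,-0.005],"grip": 0},
  {"rot": [0,0,0],"slide": [0,0,-0.003],"grip": 0},
  {"rot": [0,0,0],"slide": [0,0,-0.002],"grip": 0},
  {"rot": [0,0,0],"slide": [0,0,-0.001],"grip": 0},
  {"rot": [0,0,0],"slide": [0,0,0],"grip": 0},
  {"rot": [0,0,0],"slide": [0,0,0],"grip": 0},
])

```text
time: 6.95
ee_pos: [0.4263, -0.2149, 0.0816]
eef_rot: [0.789, 0.615, 0.0, 0.0]
ft_force: [-8.9, 3.0, 20.7]
width: 0.0158
grip_force: 30.0
```

arm_command([
  {"rot": [0,0,0],"slide": [-0.0005,0.0001,0.0003],"grip": 0},
  {"rot": [0,0,0],"slide": [0.0001,0.0005,0],"grip": 0},
  {"rot": [0,0,0],"slide": [0.0001,0.0005,0],"grip": 0},
  {"rot": [0,0,0],"slide": [0.0001,0.0005,0],"grip": 0},
  {"rot": [0,0,0],"slide": [0.0001,0.0005,0],"grip": 0},
  {"rot": [0,0,0],"slide": [0.0001,0.0005,0],"grip": 0},
  {"rot": [0,0,0],"slide": [0.0001,0.0005,0],"grip": 0},
  {"rot": [0,0,0],"slide": [0,0,0],"grip": 0},
])

```text
time: 7.95
ee_pos: [0.4268, -0.2131, 0.0818]
eef_rot: [0.789, 0.614, 0.0, 0.002]
ft_force: [-5.3, -3.9, 14.6]
width: 0.0161
grip_force: 30.0
```

arm_command([
  {"rot": [0,0,0],"slide": [-0.0003,0.0001,0.0],"grip": 0},
  {"rot": [0,0,0],"slide": [0.0001,0.0005,0],"grip": 0},
  {"rot": [0,0,0],"slide": [0.0002,0.0005,0],"grip": 0},
  {"rot": [0,0,0],"slide": [0.0001,0.0005,0],"grip": 0},
  {"rot": [0,0,0],"slide": [0.0001,0.0005,0],"grip": 0},
  {"rot": [0,0,0],"slide": [0.0001,0.0005,0],"grip": 0},
  {"rot": [0,0,0],"slide": [0.0001,0.0005,0],"grip": 0},
  {"rot": [0,0,0],"slide": [0,0,0],"grip": 0},
])

```text
time: 8.95
ee_pos: [0.4274, -0.2099, 0.0818]
eef_rot: [0.789, 0.614, 0.0, 0.002]
ft_force: [-3.9, -3.4, 13.8]
width: 0.0157
grip_force: 30.0
```

arm_command([
  {"rot": [0,0,0],"slide": [0,0.0005,0.0],"grip": 0},
  {"rot": [0,0,0],"slide": [0.0001,0.0005,0],"grip": 0},
  {"rot": [0,0,0],"slide": [0.0001,0.0005,0],"grip": 0},
  {"rot": [0,0,0],"slide": [0.0001,0.0005,0],"grip": 0},
  {"rot": [0,0,0],"slide": [0.0001,0.0005,0],"grip": 0},
  {"rot": [0,0,0],"slide": [0.0001,0.0005,0],"grip": 0},
  {"rot": [0,0,0],"slide": [0.0001,0.0005,0],"grip": 0},
  {"rot": [0,0,0],"slide": [0,0,0],"grip": 0},
])

```text
time: 9.95
ee_pos: [0.4282, -0.2065, 0.0818]
eef_rot: [0.789, 0.614, 0.0, 0.002]
ft_force: [-3.6, -3.1, 12.0]
width: 0.0154
grip_force: 30.0
```

arm_command([
  {"rot": [0,0,0],"slide": [0,0.0005,-0.0001],"grip": 0},
  {"rot": [0,0,0],"slide": [0.0001,0.0005,0],"grip": 0},
  {"rot": [0,0,0],"slide": [0.0001,0.0005,0],"grip": 0},
  {"rot": [0,0,0],"slide": [0.0001,0.0005,0],"grip": 0},
  {"rot": [0,0,0],"slide": [0.0001,0.0005,0],"grip": 0},
  {"rot": [0,0,0],"slide": [0.0001,0.0005,0],"grip": 0},
  {"rot": [0,0,0],"slide": [0.0001,0.0005,0],"grip": 0},
  {"rot": [0,0,0],"slide": [0.0001,0.0005,0],"grip": 0},
])

```text
time: 10.95
ee_pos: [0.4291, -0.2027, 0.0818]
eef_rot: [0.789, 0.614, 0.001, 0.002]
ft_force: [-2.6, -4.2, 12.3]
width: 0.0156
grip_force: 30.0
```

arm_command([
  {"rot": [0,0,0],"slide": [0,0.0005,-0.0001],"grip": 0},
  {"rot": [0,0,0],"slide": [0.0001,0.0005,0],"grip": 0},
  {"rot": [0,0,0],"slide": [0.0001,0.0005,0],"grip": 0},
  {"rot": [0,0,0],"slide": [0.0001,0.0005,0],"grip": 0},
  {"rot": [0,0,0],"slide": [0.0001,0.0005,0],"grip": 0},
  {"rot": [0,0,0],"slide": [0.0001,0.0005,0],"grip": 0},
  {"rot": [0,0,0],"slide": [0,0,0],"grip": 0},
  {"rot": [0,0,0],"slide": [0,0,0],"grip": 0},
])

```text
time: 11.95
ee_pos: [0.4298, -0.1995, 0.0818]
eef_rot: [0.789, 0.614, 0.001, 0.002]
ft_force: [-2.3, -4.0, 12.1]
width: 0.0158
grip_force: 30.0
```

n3 rode the crests the whole way with no drop, so it is not the match. I'll put it back.

arm_command([
  {"rot": [0,0,0],"slide": [0,0,0.038],"grip": 0},
  {"rot": [0,0,0],"slide": [0.002,-0.045,0],"grip": 0},
  {"rot": [0,0,0],"slide": [0.002,-0.055,0],"grip": 0},
  {"rot": [0,0,0],"slide": [0.002,-0.05,0],"grip": 0},
  {"rot": [0,0,0],"slide": [0,0,-0.04],"grip": 0},
  {"rot": [0,0,0],"slide": [0,0,-0.035],"grip": 0},
  {"rot": [0,0,0],"slide": [0,0,-0.014],"grip": 0},
  {"rot": [0,0,0],"slide": [0,0,-0.003],"grip": 0},
])

```text
time: 12.95
ee_pos: [0.4342, -0.3474, 0.0255]
eef_rot: [0.789, 0.615, -0.0, -0.0]
ft_force: [0.0, -0.0, -0.6]
width: 0.0155
grip_force: 30.0
```

arm_command([
  {"rot": [0,0,0],"slide": [0,0,-0.002],"grip": 0},
  {"rot": [0,0,0],"slide": [0,0,0],"grip": 0},
  {"rot": [0,0,0],"slide": [0,0,0],"grip": 0.45},
  {"rot": [0,0,0],"slide": [0,0,0],"grip": 0.45},
  {"rot": [0,0,0],"slide": [0,0,0.055],"grip": 0.45},
  {"rot": [0,0,-8],"slide": [-0.02,0,0.03],"grip": 0.45},
  {"rot": [0,0,-8],"slide": [-0.03,-0.003,0],"grip": 0.45},
  {"rot": [0,0,-8],"slide": [-0.03,-0.003,0],"grip": 0.45},
])

```text
time: 13.95
ee_pos: [0.3538, -0.3536, 0.1094]
eef_rot: [0.9, 0.436, 0.0, 0.001]
ft_force: [-0.1, -0.5, -0.2]
width: 0.039
grip_force: 0.0
```

```bash
python3 - <<'E'
from h import *
p=snap('scene','s4')
print([(np.round(d['bbox']).astype(int).tolist(),round(d['conf'],2)) for d in eyes.look_for('half_nut_a',p)])
s=sensors.read_state();print({k:np.round(s[k],4) for k in('time','ee_pos','eef_rot','ft_force','width')})
E
```

```text
[([307, 247, 332, 277], 0.92), ([366, 238, 392, 266], 0.66), ([345, 257, 364, 287], 0.55), ([297, 125, 314, 142], 0.55)]
{'time': np.float64(14.05), 'ee_pos': array([ 0.3515, -0.3542,  0.109 ]), 'eef_rot': array([ 9.007e-01,  4.345e-01, -1.000e-04,  0.000e+00]), 'ft_force': array([ 0.3356,  0.068 , -0.4216]), 'width': np.float64(0.0392)}
```

arm_command([
  {"rot": [0,0,0],"slide": [0.002,0.0005,-0.04],"grip": 0.45},
  {"rot": [0,0,0],"slide": [0.0015,0,-0.03],"grip": 0.45},
  {"rot": [0,0,0],"slide": [0,0,-0.012],"grip": 0.45},
  {"rot": [0,0,0],"slide": [0,0,-0.0035],"grip": 0.4},
  {"rot": [0,0,0],"slide": [0,0,0],"grip": 0},
  {"rot": [0,0,0],"slide": [0,0,0],"grip": 0},
  {"rot": [0,0,0],"slide": [0,0,0],"grip": 0},
  {"rot": [0,0,0],"slide": [0,0,0],"grip": 0},
])

```text
time: 15.05
ee_pos: [0.3579, -0.3529, 0.0238]
eef_rot: [0.899, 0.438, 0.0, 0.0]
ft_force: [-3.1, 1.9, 6.2]
width: 0.0158
grip_force: 30.0
```

arm_command([
  {"rot": [0,0,0],"slide": [0,0,0.05],"grip": 0},
  {"rot": [0,0,0],"slide": [0,0,0.045],"grip": 0},
  {"rot": [0,0,5],"slide": [0.014,0.028,0],"grip": 0},
  {"rot": [0,0,5],"slide": [0.014,0.028,0],"grip": 0},
  {"rot": [0,0,5],"slide": [0.014,0.028,0],"grip": 0},
  {"rot": [0,0,5],"slide": [0.014,0.028,0],"grip": 0},
  {"rot": [0,0,4],"slide": [0.013,0.028,0],"grip": 0},
  {"rot": [0,0,0],"slide": [0,0,0],"grip": 0},
])

```text
time: 16.05
ee_pos: [0.4283, -0.2095, 0.1179]
eef_rot: [0.786, 0.618, 0.0, -0.0]
ft_force: [0.2, -1.1, -3.1]
width: 0.0157
grip_force: 30.0
```

arm_command([
  {"rot": [0,0,-0.5],"slide": [-0.002,-0.0036,-0.015],"grip": 0},
  {"rot": [0,0,0],"slide": [0,0,-0.012],"grip": 0},
  {"rot": [0,0,0],"slide": [0,0,-0.005],"grip": 0},
  {"rot": [0,0,0],"slide": [0,0,-0.002],"grip": 0},
  {"rot": [0,0,0],"slide": [0,0,-0.001],"grip": 0},
  {"rot": [0,0,0],"slide": [0,0,-0.001],"grip": 0},
  {"rot": [0,0,0],"slide": [0,0,-0.0007],"grip": 0},
  {"rot": [0,0,0],"slide": [0,0,0],"grip": 0},
])

```text
time: 17.05
ee_pos: [0.4255, -0.2166, 0.0824]
eef_rot: [0.791, 0.612, 0.0, 0.001]
ft_force: [-1.0, 1.4, 4.8]
width: 0.0157
grip_force: 30.0
```

arm_command([
  {"rot": [0,0,0],"slide": [0.0001,0.0006,-0.0004],"grip": 0},
  {"rot": [0,0,0],"slide": [0.0001,0.0006,-0.0002],"grip": 0},
  {"rot": [0,0,0],"slide": [0.0002,0.0006,0],"grip": 0},
  {"rot": [0,0,0],"slide": [0.0001,0.0006,0],"grip": 0},
  {"rot": [0,0,0],"slide": [0.0002,0.0006,0],"grip": 0},
  {"rot": [0,0,0],"slide": [0.0001,0.0006,0],"grip": 0},
  {"rot": [0,0,0],"slide": [0.0002,0.0006,0],"grip": 0},
  {"rot": [0,0,0],"slide": [0,0,0],"grip": 0},
])

```text
time: 18.05
ee_pos: [0.4257, -0.2119, 0.0806]
eef_rot: [0.791, 0.612, -0.0, -0.0]
ft_force: [-0.3, 0.4, -1.9]
width: 0.0154
grip_force: 30.0
```

It dropped: z fell 1.8 mm and the force vanished. I'll press on down.

arm_command([
  {"rot": [0,0,0],"slide": [0,0,-0.0005],"grip": 0},
  {"rot": [0,0,0],"slide": [0,0,-0.0005],"grip": 0},
  {"rot": [0,0,0],"slide": [0,0,-0.0005],"grip": 0},
  {"rot": [0,0,0],"slide": [0,0,-0.0005],"grip": 0},
  {"rot": [0,0,0],"slide": [0,0,-0.0003],"grip": 0},
  {"rot": [0,0,0],"slide": [0,0,0],"grip": 0},
  {"rot": [0,0,0],"slide": [0,0,0],"grip": 0},
  {"rot": [0,0,0],"slide": [0,0,0],"grip": 0},
])

```text
time: 19.05
ee_pos: [0.4261, -0.2123, 0.0787]
eef_rot: [0.791, 0.612, 0.0, 0.0]
ft_force: [1.6, -0.2, -1.0]
width: 0.0159
grip_force: 30.0
```

arm_command([
  {"rot": [0,0,0],"slide": [0,0,-0.0004],"grip": 0},
  {"rot": [0,0,0],"slide": [0,0,-0.0004],"grip": 0},
  {"rot": [0,0,0],"slide": [0,0,0],"grip": 0},
  {"rot": [0,0,0],"slide": [0,0,0],"grip": 0},
  {"rot": [0,0,0],"slide": [0,0,0],"grip": 0},
  {"rot": [0,0,0],"slide": [0,0,0],"grip": 0},
  {"rot": [0,0,0],"slide": [0,0,0],"grip": 0},
  {"rot": [0,0,0],"slide": [0,0,0],"grip": 0},
])

```text
time: 20.05
ee_pos: [0.4264, -0.2124, 0.0783]
eef_rot: [0.791, 0.612, 0.0, 0.001]
ft_force: [2.7, -0.6, 6.5]
width: 0.0157
grip_force: 30.0
```

Home: it stops at z = 78.3 mm, which is 54.5 plus the 23.8 mm grip offset, under light force. I'll release it and back away.

arm_command([
  {"rot": [0,0,0],"slide": [0,0,0.0003],"grip": 0},
  {"rot": [0,0,0],"slide": [0,0,0],"grip": 0.4},
  {"rot": [0,0,0],"slide": [0,0,0],"grip": 0.4},
  {"rot": [0,0,0],"slide": [0,0,0],"grip": 0.4},
  {"rot": [0,0,0],"slide": [0,0,0.03],"grip": 0.4},
  {"rot": [0,0,0],"slide": [0,0,0.04],"grip": 0.4},
  {"rot": [0,0,0],"slide": [0,-0.03,0.04],"grip": 0.4},
  {"rot": [0,0,0],"slide": [0,-0.05,0.02],"grip": 0.4},
])

```text
time: 21.05
ee_pos: [0.4269, -0.2921, 0.2105]
eef_rot: [0.79, 0.613, 0.001, 0.001]
ft_force: [0.0, -1.0, -1.2]
width: 0.0347
grip_force: 0.0
```

arm_command([
  {"rot": [0,0,0],"slide": [0,-0.04,0.01],"grip": 0.4},
  {"rot": [0,0,0],"slide": [0,0,0],"grip": 0.4},
  {"rot": [0,0,0],"slide": [0,0,0],"grip": 0.4},
  {"rot": [0,0,0],"slide": [0,0,0],"grip": 0.4},
  {"rot": [0,0,0],"slide": [0,0,0],"grip": 0.4},
  {"rot": [0,0,0],"slide": [0,0,0],"grip": 0.4},
  {"rot": [0,0,0],"slide": [0,0,0],"grip": 0.4},
  {"rot": [0,0,0],"slide": [0,0,0],"grip": 0.4},
])

```text
time: 22.05
ee_pos: [0.4258, -0.3322, 0.2181]
eef_rot: [0.791, 0.612, 0.0, 0.0]
ft_force: [0.4, -0.9, 0.5]
width: 0.0346
grip_force: 0.0
```

```bash
python3 - <<'E'
from h import *
import pickle
p=snap('wrist','w5');pickle.dump(p,open('w5.pkl','wb'));s=sensors.read_state();print(s['time'],s['ee_pos'],s['width'])
a=cv2.imread('pics/w5.png')[0:240,190:440]
cv2.imwrite('pics/e.png',cv2.resize(a,None,fx=2.5,fy=2.5,interpolation=cv2.INTER_CUBIC))
E
```

```text
22.1 [ 0.42582616 -0.33217676  0.21808806] 0.03499572920944084
```

View pics/e.png

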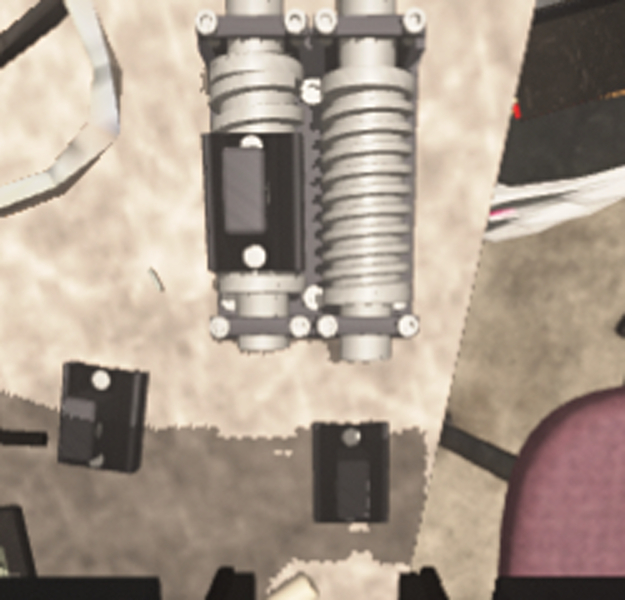

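The picture shows the nut seated square on the front spindle, with end dots at crop (251,142) and (254,255). The other two nuts stand upright on the bench at (103,415) and (351,472). I'll check how far along the thread it sits.

```bash
python3 - <<'E'
from h import *
import pickle
w=pickle.load(open('w5.pkl','rb'));b=lambda q:(190+q[0]/2.5,q[1]/2.5)
P=[atz(w,*b(q),.063) for q in [(207,22),(295,20),(219,326),(301,326)]];c=np.mean(P,0);d=P[0]+P[1]-P[2]-P[3];d/=np.linalg.norm(d)
C=np.array([atz(w,*b(q),.072) for q in [(251,142),(254,255)]]);E=np.array([atz(w,*b(q),.062) for q in [(253,132),(255,272)]])
print(c,(C.mean(0)-c)@d,(E.mean(0)-c)@d,np.linalg.norm(C[0]-C[1]),np.linalg.norm(E[0]-E[1]))
E
```

```text
[ 0.42852156 -0.20748907  0.063     ] -0.008398467738302405 -0.008625949272747516 0.04260173343021393 0.0546265257981384
```

It sits at about −8.4 mm, just past the 8 mm bound. I'll regrip and shift it one pitch (12 mm) toward the middle.

arm_command([
  {"rot": [0,0,0],"slide": [0,0.04,0],"grip": 0.45},
  {"rot": [0,0,0],"slide": [0.0005,0.05,-0.02],"grip": 0.45},
  {"rot": [0,0,0],"slide": [0,0.029,-0.02],"grip": 0.45},
  {"rot": [0,0,0],"slide": [0,0,-0.03],"grip": 0.45},
  {"rot": [0,0,0],"slide": [0,0,-0.03],"grip": 0.45},
  {"rot": [0,0,0],"slide": [0,0,-0.02],"grip": 0.45},
  {"rot": [0,0,0],"slide": [0,0,-0.012],"grip": 0.45},
  {"rot": [0,0,0],"slide": [0,0,0],"grip": 0.45},
])

```text
time: 23.1
ee_pos: [0.426, -0.2131, 0.0857]
eef_rot: [0.791, 0.612, -0.0, -0.0]
ft_force: [0.2, -0.7, 0.1]
width: 0.0391
grip_force: 0.0
```

arm_command([
  {"rot": [0,0,0],"slide": [0,0,-0.004],"grip": 0.45},
  {"rot": [0,0,0],"slide": [0,0,-0.003],"grip": 0.45},
  {"rot": [0,0,0],"slide": [0,0,0],"grip": 0.3},
  {"rot": [0,0,0],"slide": [0,0,0],"grip": 0},
  {"rot": [0,0,0],"slide": [0,0,0],"grip": 0},
  {"rot": [0,0,0],"slide": [0,0,0],"grip": 0},
  {"rot": [0,0,0],"slide": [0,0,0],"grip": 0},
  {"rot": [0,0,0],"slide": [0,0,0],"grip": 0},
])

```text
time: 24.1
ee_pos: [0.4264, -0.2132, 0.0792]
eef_rot: [0.791, 0.612, 0.0, 0.0]
ft_force: [-1.1, 0.7, 2.4]
width: 0.0157
grip_force: 30.0
```

arm_command([
  {"rot": [0,0,0],"slide": [0,0,0.004],"grip": 0},
  {"rot": [0,0,0],"slide": [0,0,0.003],"grip": 0},
  {"rot": [0,0,0],"slide": [0.0014,0.0058,0],"grip": 0},
  {"rot": [0,0,0],"slide": [0.0015,0.0058,0],"grip": 0},
  {"rot": [0,0,0],"slide": [0,0,-0.0025],"grip": 0},
  {"rot": [0,0,0],"slide": [0,0,-0.001],"grip": 0},
  {"rot": [0,0,0],"slide": [0,0,-0.0005],"grip": 0},
  {"rot": [0,0,0],"slide": [0,0,-0.0003],"grip": 0},
])

```text
time: 25.1
ee_pos: [0.4292, -0.2017, 0.0817]
eef_rot: [0.791, 0.611, 0.0, 0.0]
ft_force: [-0.0, 0.0, -3.0]
width: 0.0159
grip_force: 30.0
```

arm_command([
  {"rot": [0,0,0],"slide": [0,0,-0.0005],"grip": 0},
  {"rot": [0,0,0],"slide": [0,0,-0.0003],"grip": 0},
  {"rot": [0,0,0],"slide": [0,0,0],"grip": 0},
  {"rot": [0,0,0],"slide": [0,0,0],"grip": 0},
  {"rot": [0,0,0],"slide": [0,0,0],"grip": 0},
  {"rot": [0,0,0],"slide": [0,0,0],"grip": 0},
  {"rot": [0,0,0],"slide": [0,0,0],"grip": 0},
  {"rot": [0,0,0],"slide": [0,0,0],"grip": 0},
])

```text
time: 26.1
ee_pos: [0.4292, -0.2016, 0.081]
eef_rot: [0.791, 0.612, 0.0, 0.0]
ft_force: [-0.5, 1.3, -2.5]
width: 0.0158
grip_force: 30.0
```

It is already below riding height with no load. I'll lower it the rest of the way.

arm_command([
  {"rot": [0,0,0],"slide": [0,0,-0.0005],"grip": 0},
  {"rot": [0,0,0],"slide": [0,0,-0.0005],"grip": 0},
  {"rot": [0,0,0],"slide": [0,0,-0.0005],"grip": 0},
  {"rot": [0,0,0],"slide": [0,0,-0.0005],"grip": 0},
  {"rot": [0,0,0],"slide": [0,0,-0.0003],"grip": 0},
  {"rot": [0,0,0],"slide": [0,0,0],"grip": 0},
  {"rot": [0,0,0],"slide": [0,0,0],"grip": 0},
  {"rot": [0,0,0],"slide": [0,0,0],"grip": 0},
])

```text
time: 27.1
ee_pos: [0.4294, -0.2016, 0.0792]
eef_rot: [0.791, 0.612, 0.0, 0.0]
ft_force: [-2.4, 1.1, 4.4]
width: 0.0157
grip_force: 30.0
```

It is home again at z = 79.2 mm, the same as at the first place, one 12 mm pitch along. Releasing now.

arm_command([
  {"rot": [0,0,0],"slide": [0,0,0.0002],"grip": 0},
  {"rot": [0,0,0],"slide": [0,0,0],"grip": 0.4},
  {"rot": [0,0,0],"slide": [0,0,0],"grip": 0.4},
  {"rot": [0,0,0],"slide": [0,0,0],"grip": 0.4},
  {"rot": [0,0,0],"slide": [0,0,0.03],"grip": 0.4},
  {"rot": [0,0,0],"slide": [0,0,0.04],"grip": 0.4},
  {"rot": [0,0,0],"slide": [0,-0.03,0.04],"grip": 0.4},
  {"rot": [0,0,0],"slide": [0,-0.05,0.03],"grip": 0.4},
])

```text
time: 28.1
ee_pos: [0.4301, -0.2814, 0.2209]
eef_rot: [0.79, 0.613, 0.001, 0.001]
ft_force: [1.1, -0.3, -0.4]
width: 0.0346
grip_force: 0.0
```

arm_command([
  {"rot": [0,0,0],"slide": [0,-0.05,0],"grip": 0.4},
  {"rot": [0,0,0],"slide": [0,0,0],"grip": 0.4},
  {"rot": [0,0,0],"slide": [0,0,0],"grip": 0.4},
  {"rot": [0,0,0],"slide": [0,0,0],"grip": 0.4},
  {"rot": [0,0,0],"slide": [0,0,0],"grip": 0.4},
  {"rot": [0,0,0],"slide": [0,0,0],"grip": 0.4},
  {"rot": [0,0,0],"slide": [0,0,0],"grip": 0.4},
  {"rot": [0,0,0],"slide": [0,0,0],"grip": 0.4},
])

```text
time: 29.1
ee_pos: [0.4292, -0.3315, 0.2189]
eef_rot: [0.791, 0.612, 0.0, 0.0]
ft_force: [-0.1, -0.2, 0.7]
width: 0.0347
grip_force: 0.0
```

```bash
python3 - <<'E'
from h import *
p=snap('wrist','w6')
a=cv2.imread('pics/w6.png')[0:240,190:440]
cv2.imwrite('pics/f.png',cv2.resize(a,None,fx=2.5,fy=2.5,interpolation=cv2.INTER_CUBIC))
E
```

```text
(no output)
```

View pics/f.png

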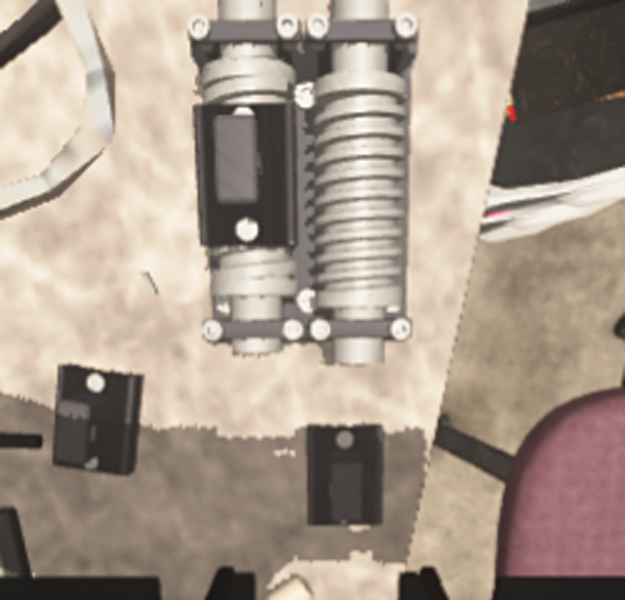

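The nut is now seated square near the middle of the front thread, at crop (248,172). The other two stand upright at (97,418) and (345,475). Handing in.

```bash
python3 -c "
from bench import order
print(order.close_job())"
```

```text
the job is handed in; nothing more can be done
None
```

I handed the job in with the matching half-nut fully home on the front spindle: it sank in at two places 12 mm apart. One other nut was tried and only rode the crests, the third was never tried, and both stand upright on the bench.

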